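# Clip the red lockout tag onto the isolator eye

## Task

The reactor is being taken out of service: lift the red lockout tag out of its rack and clip its snap hook onto the steel eye on the grey isolator box, gently pressing the sprung gate against the eye's bar until the bar is inside the hook and the gate has snapped shut. Leave the tag hanging still and upright from the eye and let go; never force it, and leave the yellow tag, the bottle and the beaker where they are.

Things in the scene. Friction and masses are not known exactly. Their poses are not given: they have to be found in the camera images.
- clip_grip (a point): Grasp point of the red tag: centre of its snap hook's spine, an upright red-enamelled bar 10 x 10 mm, 95 mm above the tag's underside, nothing within 25 mm to either side. The hook is 10 mm thick; pinch it across y. Axes of all the tag's points: x lies in the hook's plane, from the spine to the gate (also when the tag stands in the rack), z up the hook, y across it. The tag weighs about 0.13 kg.
- plate_mid (a point): Centre of the red plate under the hook, rigid with it: 40 mm wide (x), 6 mm thick (y), 55 mm tall; 20 mm to +x and 67.5 mm below clip_grip. At the start its lowest 25 mm stand in a rack slot of 44 x 9 mm.
- clip_hinge (a point): Hinge of the hook's sprung gate, 40 mm to +x and 29 mm below clip_grip. The closed gate is a brass rod 6 mm thick that stands straight up 32 mm from here to its free tip, 2 mm below the nose. It swings inward only, towards the spine (-x).
- clip_nose (a point): Lower end of the hook's fixed nose (7 mm thick in x, 10 mm in y), 40 mm to +x and 5 mm above clip_grip, right above the gate's tip; the nose runs up from here into the crown.
- clip_crown (a point): Middle of the underside of the hook's crown, where the bar bears when the tag hangs: 20 mm to +x and 21.5 mm above clip_grip. Flat for 9 mm to either side along x, then sloping down to the spine and the nose. The hook's top is 7 mm above.
- clip_gate (a joint): Angle of the red hook's gate in rad: 0 shut, grows as it is pressed inward, rigid stop at 0.7. Pushed 24 mm above its hinge it starts to move at about 2 N and takes about 5 N at 0.65. With the 8 mm bar pushing there, it first touches with the bar's centre 7 mm outside the gate's line, clears the nose at 8 mm inside, and meets the stop at about 11 mm inside.
- eye_nominal (a point): Nominal middle of the bar of the steel eye, 160 mm above the bench. The bar is 8 mm round and runs along y, 50 mm clear between the eye's legs. x points from the bar into the isolator box, z up. The eye sits in a slide, fixed at an unmeasured setting: the real bar stands up to 14 mm to -x or +x of this point (y and z are true), so find it by touch. The hook goes on from the -x side, its x along this x.
- eye_legs (a point): On the isolator's front face, 52 mm to +x of eye_nominal, same axes: half-way between the eye's two legs, 8 mm round, which run level from the face to the ends of the bar, 29 mm to either side along y. Together they make a closed eye; the hook's nose goes down inside it.
- isolator: Grey isolator box fixed to the bench, 80 mm (x) by 110 mm (y) by 170 mm tall, origin at the middle of its underside; its front looks to its own -x and carries the eye near the top. A red switch handle is on its -y side.
- rack: Grey rack fixed to the bench, 75 by 170 by 30 mm tall, origin at the middle of its underside; two slots, 45 mm to either side of its middle along its y, each with one tag standing in it; which tag is in which slot varies.
- yellow_tag: Yellow tag with a yellow hook, same shape and size as the red one, in the other slot; origin at the middle of the plate's underside, z up. Leave alone.
- reagent: Closed amber bottle, 60 mm across and 130 mm tall, origin at the middle of its base. Leave alone.
- beaker: Glass beaker, 70 mm across and 90 mm tall, origin at the middle of its base. Leave alone.
Mind the look-alikes: they are no part of the job. Of the things like the part that bears clip_grip, leave any that is green or turquoise; of the rest the larger one is meant.

How it is judged:
On the way, in this order (a step that is already met when the one before it is completed fails the run):
1. the red tag is lifted clear of its rack (height (world z) of clip_grip above 0.135 m), for 0.1 s.
2. the gate is pressed open against the eye (value of joint clip_gate above 0.4 rad and contact force between red_tag and isolator above 0.5 N), for 0.1 s.
3. the bar is inside the hook, under its crown, and the gate has snapped shut (z of clip_crown in the frame of eye_nominal between -0.003 and 0.012 m and x of clip_crown in the frame of eye_nominal between -0.032 and 0.032 m and y of clip_crown in the frame of eye_nominal between -0.028 and 0.028 m and value of joint clip_gate below 0.1 rad), for 0.2 s.
At the end, for the whole second after the job is handed in: The red tag hangs from the eye at rest (under 100 mm/s), the crown of its hook bearing on the bar (crown underside 3 mm below to 12 mm above the bar's centre height, within 32 mm of the nominal eye point along the eye's x and 28 mm along its y), upright within 0.35 rad, gate shut (under 0.1 rad) (all of step 3 and angle between clip_crown's own z axis and vertical below 0.35 rad and contact force between red_tag and isolator above 0.1 N and linear speed of red_tag below 0.1 m/s); the robot touches nothing.
It fails at once if the tag or its gate is forced against the isolator or its eye with more than 15 N (contact force between red_tag and isolator above 15 N).
It fails at once if the robot pushes the isolator or its eye with more than 15 N (contact force between any of the fingers, the arm and isolator above 15 N).
It fails at once if the yellow tag, the bottle or the beaker is moved more than 15 mm (distance of any of yellow_tag, reagent, beaker from where it was at the start of the episode above 0.015 m).
It also fails if it takes over 56 s, if anything falls off the work surface, if the arm or the gripper's body presses on something with over 40 N, if the wrist force passes 120 N, or if a joint passes its speed limit or range.

## Robot

A 6-joint arm with a two-finger parallel gripper is mounted at the origin on the work surface. World frame = base frame: x ahead of the robot, y to its left, z up, the work surface at z = 0. Lengths are in m, angles in rad, forces in N, time in s.
With the tool pointing down it reaches from about 0.4 to 0.825 m from the base axis. Payload 7 kg.
Tool frame: the origin (TCP) lies between the finger pads; the fingertips stand 19 mm ahead of it and the grasp point (between the pads) is the TCP; z points along the fingers, y is the line along which they close (so a half turn about z gives the same grasp; the last joint's range is limited). The gripper opens to 88 mm and grips with 3 to 60 N. Pads are 19 mm wide; open, the fingers measure 130 mm over their backs; the gripper's body (78 mm by 193 mm) begins 47 mm behind the grasp point.
Start: joints at [-1.038, 0.359, 0.012, 0, -1.224, -0.288], TCP at [0.164, -0.655, 0.222] pointing down, gripper open.
Joint ranges: [-3.07, 3.07], [-1.43, 2.12], [-1.02, 1.25], [-3.03, 1.67], [-3.05, -0], [-3.03, 3.03]. Speed limits (rad/s): [2.39, 2.39, 3.01, 3.14, 3.14, 3.14].

## Interface

Orientations are given as a rotation vector (axis times angle).
In Python, from bench import bot, optics gives the robot as it stands.
- The arm moves only by the tool drive_tool, never from a script. Its argument "increments" is text: rows parted by semicolons, each of 7 numbers parted by spaces: the turn, a rotation vector about the tool's x, y, z in units of 10 degrees (1.0 is 10 degrees), then the shift along the tool's x, y, z in units of 4 cm (1.0 is 4 cm), then the opening, from 0 (shut) to 1 (fully open). In form: wx wy wz tx ty tz grip; .... A call has 1 to 8 rows; each row shifts and turns the commanded pose from where the row before left it, along the tool's axes as they then stand; what a row does not reach is not made up. A row lasts 1/8 s, in which the tool goes at most 62.5 mm and 10.7 degrees, less where a joint would pass 70% of its speed; a pose out of reach is approached as far as the arm can. A call with a number of a shift or a turn outside -1 to 1 is refused whole. A call with a gripper value outside its range is refused whole. The fingers move at their own pace and stop on an object; the grip force is fixed at half the most. Time passes only in rows, so rows that do not move let the fingers close. It gives the time, the measured TCP pose, the force, the opening and the grip force at its end, in the units of the state.
- bot.get_state(): the state, without advancing time (a new reading comes with each control period).
- optics.read_camera(name): name is "scene" or "top"; returns a dict with "color" (400x640x3 uint8, red, green, blue), "range_z" (400x640 float32, m along the optical axis (not along the pixel's ray), 0 where there is no reading), "mtx" (3x3 intrinsics, pixels), "view" (4x4, takes a point from world to camera coordinates). Camera axes: x right, y up, looking along -z (the intrinsics and any distortion apply to the point x, -y, -z); pixel columns grow to the right and rows downward; lengths in m; the calibration is good to about 2 mm. A picture is of the moment at which its call begins.
- bot.close_job(): hands the job in; it is judged then, once.
The state is a dict: "time_s": time; "joints": joint angles; "qd": joint speeds; "tau": joint torques, N m; "ee_pos": TCP position; "orientation": TCP orientation; "contact_force": force on the tool from outside, world axes, zero at the start; "moment": the same for the moment, N m; "width": opening from 0.0 (shut) to 1.0 (fully open); "grasp_force": force on a finger pad.
Only numpy, scipy, OpenCV 4.12 (cv2) and the standard library are available. Lean on these libraries where they do the work, as an engineer would, in place of code of your own. Each camera call takes 0.05 s, during which the arm holds its last target. There are 200 camera calls.

## Working session

There is one attempt and no reset: what is moved stays moved. The work goes in short steps, Python scripts to look and compute and a tool call to move; the robot and the scene stay as the last step left them, time stands still between calls to the robot, and variables do not carry over. Pictures are saved under pics/ and viewed, at most 10 in all, crops included, and the job is handed in when it is done.

Besides the shell and the picture viewer there is one more tool, called after "Request:" as name(argument=value, ...), one argument or row to a line, values as JSON. drive_tool: Moves the arm, as the interface text tells. Shifts and turns lie within -1 to 1; 1 stands for 4 cm of shift or 10 degrees of turn. Its arguments: {"type":"object","properties":{"increments":{"type":"string"}},"required":["increments"]}

```bash
mkdir -p pics; ls
cat > h.py <<'E'
import numpy as np,cv2
from bench import bot,optics
def cam(n):
    d=optics.read_camera(n); K=np.array(d["mtx"]);V=np.array(d["view"]);z=d["range_z"]
    v,u=np.mgrid[0:400,0:640]
    P=np.stack([(u-K[0,2])/K[0,0]*z,-(v-K[1,2])/K[1,1]*z,-z,np.ones_like(z)],-1)
    W=(P@np.linalg.inv(V).T)[...,:3]; W[z==0]=np.nan
    return d["color"],W,K,V
E
python3 - <<'E'
from h import *
for n in("scene","top"):
    c,W,K,V=cam(n); cv2.imwrite(f"pics/{n}0.png",c[...,::-1]); np.savez(f"{n}0.npz",c=c,W=W,K=K,V=V); print(n,K,np.linalg.inv(V).round(3))
print(bot.get_state())
E
```

```text
pics
scene [[447.66837252   0.         318.45284289]
 [  0.         447.66837252 195.79717197]
 [  0.           0.           1.        ]] [[-0.653 -0.459  0.603  1.124]
 [ 0.757 -0.418  0.502  0.492]
 [ 0.021  0.784  0.62   0.721]
 [ 0.     0.     0.     1.   ]]
top [[403.84294725   0.         313.30036283]
 [  0.         403.84294725 199.61735634]
 [  0.           0.           1.        ]] [[ 0.012  0.999 -0.044  0.51 ]
 [-0.999  0.014  0.039  0.025]
 [ 0.039  0.043  0.998  1.02 ]
 [ 0.     0.     0.     1.   ]]
{'time_s': 0.1, 'joints': array([-1.03788425e+00,  3.59318947e-01,  1.11891308e-02, -3.48554948e-04,
       -1.22409204e+00, -2.88074464e-01]), 'qd': array([ 0.00058587, -0.00108451,  0.00181351,  0.00238777, -0.00011341,
       -0.00119667]), 'tau': array([-3.71267713e-03, -5.84160876e+01,  2.93748611e+01,  7.01564535e+00,
        1.01643149e-02, -7.41978715e-05]), 'ee_pos': array([ 0.1634903 , -0.65445923,  0.22132361]), 'orientation': array([ 3.83412278e-01, -3.11783710e+00, -2.25843515e-03]), 'contact_force': array([-0.89556484, -0.41440325,  0.06377991]), 'moment': array([-0.03901316,  0.0103421 ,  0.03761112]), 'grasp_force': 0.0, 'width': 1.0017778529926173}
```

View pics/scene0.png

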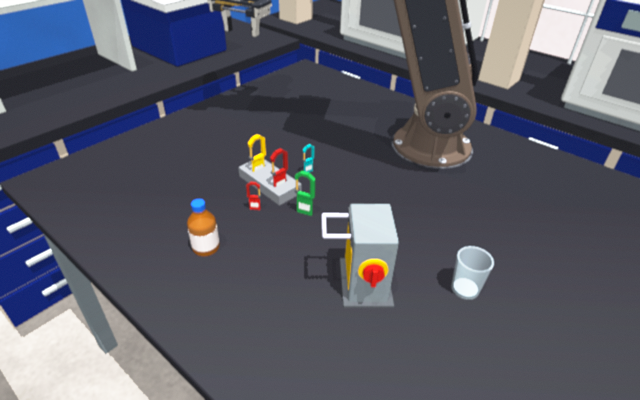

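View pics/top0.png

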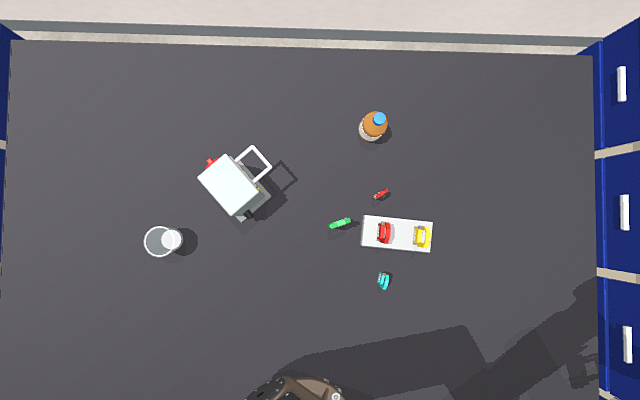

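Scene: the red tag is at (280,167) in the rack, with the yellow one at (257,152) behind it. The eye is at (337,225). Top: the red hook is at (383,232), the rack centre at (397,233), and the isolator at (233,185) with its eye at about (258,160). The lookalikes (small red, green, turquoise) stand around the rack.

Run:
```python
from h import *
D={n:np.load(n+"0.npz") for n in("scene","top")}
def rect(p,name):
    r=cv2.minAreaRect((p[:,:2]*1000).astype(np.float32)); print(name,len(p),"c",np.round(r[0],1),"s",np.round(r[1],1),"a",round(r[2],1),"medz",np.median(p[:,2]).round(4))
    print(np.round(cv2.boxPoints(r),0).tolist())
for n,d in D.items():
    W=d["W"];c=d["c"].astype(int);hsv=cv2.cvtColor(d["c"],cv2.COLOR_RGB2HSV).astype(int)
    x,y,z=np.moveaxis(W,-1,0)
    grey=hsv[...,1]<70
    m=grey&(abs(z-.03)<.006)&(x>.25)&(x<.6)&(y<-.05)&(y>-.4)
    m=cv2.morphologyEx(m.astype(np.uint8),cv2.MORPH_OPEN,np.ones((3,3)))>0
    rect(W[m],n+" rack")
    m=(abs(z-.17)<.006)&(x>.3)&(x<.8)&(y>0)&(y<.45)
    m=cv2.morphologyEx(m.astype(np.uint8),cv2.MORPH_OPEN,np.ones((3,3)))>0
    rect(W[m],n+" iso")
    bar=grey&(abs(z-.16)<.01)&(hsv[...,2]>150)&(x>.3)&(x<.8)&(y>0)&(y<.3)
    red=(c[...,0]>110)&(c[...,1]<70)&(c[...,2]<70)&(z>.01)&(z<.16)
    nl,L,st,ce=cv2.connectedComponentsWithStats(red.astype(np.uint8))
    for i in range(1,nl):
        if st[i,4]>15:
            p=W[L==i]; print("red",ce[i].round(),st[i,4],"zr",p[:,2].min().round(3),p[:,2].max().round(3)); rect(p,"")
            t=p[p[:,2]>p[:,2].max()-.025]; rect(t,"top part")
c=D["top"]["c"][130:260,180:450]; a=cv2.resize(c[:,:120],None,fx=4,fy=4); b=cv2.resize(D["scene"]["c"][125:225,235:335],(520,520)); 
b=cv2.resize(b,(300,520));b=cv2.resize(D["scene"]["c"][125:255,235:310],(300,520))
cv2.imwrite("pics/crop1.png",np.hstack([a,b])[...,::-1])
```

```text
scene rack 873 c [ 477.8 -189.1] s [238.5  78. ] a 85.3 medz 0.0303
[[429.0, -305.0], [507.0, -311.0], [527.0, -73.0], [449.0, -67.0]]
scene iso 1789 c [581.  170.6] s [110.5  84.1] a 42.6 medz 0.1698
[[512.0, 164.0], [569.0, 102.0], [650.0, 177.0], [593.0, 239.0]]
red [280. 164.] 284 zr 0.034 0.131
 284 c [ 479.4 -176.9] s [13.8 49.9] a 84.1 medz 0.0842
[[454.0, -181.0], [504.0, -186.0], [505.0, -173.0], [455.0, -167.0]]
top part 107 c [ 480.  -177.4] s [13.7 48.9] a 86.3 medz 0.1209
[[455.0, -183.0], [504.0, -186.0], [505.0, -172.0], [456.0, -169.0]]
red [252. 193.] 141 zr 0.015 0.084
 141 c [ 571.4 -174.5] s [10.3 32.8] a 34.1 medz 0.0431
[[558.0, -164.0], [576.0, -191.0], [585.0, -185.0], [566.0, -158.0]]
top part 46 c [ 572.6 -173.7] s [ 7.3 32.8] a 33.9 medz 0.0775
[[560.0, -162.0], [579.0, -189.0], [585.0, -185.0], [566.0, -158.0]]
red [373. 274.] 323 zr 0.081 0.124
 323 c [632.9 217.9] s [19.5 37.9] a 37.4 medz 0.107
[[614.0, 227.0], [637.0, 197.0], [652.0, 209.0], [629.0, 239.0]]
top part 221 c [632.8 217.3] s [18.6 37.1] a 37.4 medz 0.1127
[[614.0, 226.0], [637.0, 197.0], [
[... 174 characters left out ...]
 2055 c [578.9 170. ] s [110.3  84.4] a 41.8 medz 0.1698
[[510.0, 165.0], [566.0, 102.0], [648.0, 175.0], [592.0, 238.0]]
red [387. 227.] 26 zr 0.111 0.131
 26 c [ 487.9 -175.7] s [ 7.9 22.4] a 81.6 medz 0.1249
[[476.0, -178.0], [498.0, -181.0], [500.0, -173.0], [477.0, -170.0]]
top part 26 c [ 487.9 -175.7] s [ 7.9 22.4] a 81.6 medz 0.1249
[[476.0, -178.0], [498.0, -181.0], [500.0, -173.0], [477.0, -170.0]]
red [382. 237.] 70 zr 0.023 0.13
 70 c [ 475.2 -174.8] s [ 8.7 40.7] a 84.3 medz 0.0826
[[455.0, -177.0], [495.0, -181.0], [496.0, -173.0], [455.0, -169.0]]
top part 28 c [ 462.9 -173.6] s [ 8.4 14.3] a 85.2 medz 0.1208
[[455.0, -177.0], [470.0, -178.0], [470.0, -170.0], [456.0, -169.0]]
```

View pics/crop1.png

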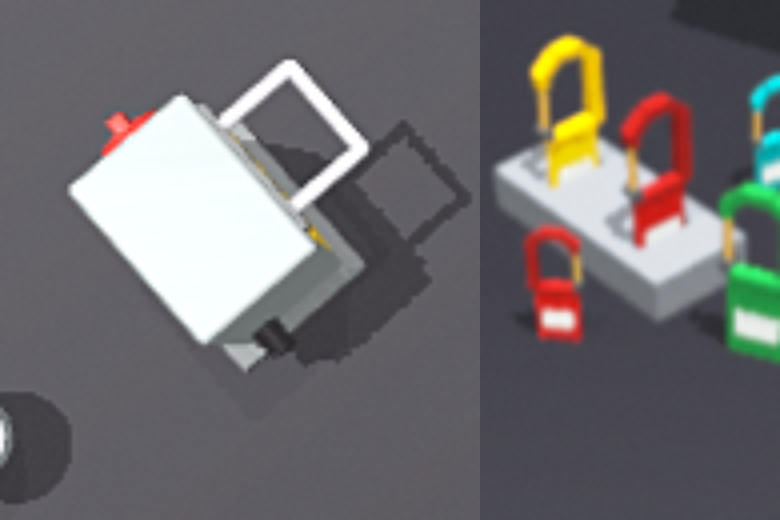

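Crop: the eye's bar runs between corners (252.5,145) and (272,167) in the top image. The red hook's gate (brass) is on the camera-left side, which is world +x, and its spine is near world x = 0.458.

```bash
cat >> h.py <<'E'
from scipy.spatial.transform import Rotation as R
EX=np.array([-.672,.741,0]);EY=np.array([-.741,-.672,0]);NOM=np.array([.6418,.1022,.160])
def goto(p,yaw):   # tool-down target; prints shift in tool axes after turning, and turn, in move units
    s=bot.get_state();r=R.from_rotvec(s["orientation"]);y=np.radians(yaw)
    X=np.array([np.cos(y),np.sin(y),0]);Z=np.array([0,0,-1.]);T=R.from_matrix(np.c_[X,np.cross(Z,X),Z])
    print("t",round(s["time_s"],2),"ee",s["ee_pos"].round(4),"F",s["contact_force"].round(2),"w",round(s["width"],3),"j",s["joints"].round(2))
    print("turn(tool axes)/10deg",np.degrees((r.inv()*T).as_rotvec()).round(2)/10,"shift after turn/4cm",(T.inv().apply(np.array(p)-s["ee_pos"])/.04).round(3))
E
python3 - <<'E'
from h import *
d=np.load("top0.npz");K,V=d["K"],d["V"];C=np.linalg.inv(V)
def ray(u,v,z):
    r=C[:3,:3]@np.array([(u-K[0,2])/K[0,0],-(v-K[1,2])/K[1,1],-1]);return C[:3,3]+r*(z-C[2,3])/r[2]
for uv in((252.5,145),(272,167),(235,161),(254,181.5)):
    p=ray(*uv,.16); q=p-NOM; print(p.round(4),"eye frame",(q@EX).round(4),(q@EY).round(4))
W=d["W"];m=(abs(W[...,2]-.162)<.008)&(d["c"].min(-1)>150);q=W[m]-NOM;e=np.c_[q@EX,q@EY];e=e[(e[:,0]<.035)&(abs(e[:,1])<.05)]
print(len(e),e.min(0),e.max(0),np.percentile(e[abs(e[:,1])<.02][:,0],[5,50,95]))
goto((.458,-.175,.19),174.9)
E
```

```text
[0.6624 0.1225 0.16  ] eye frame 0.0012 -0.0289
[0.616  0.0803 0.16  ] eye frame 0.0011 0.0339
[0.6274 0.1588 0.16  ] eye frame 0.0516 -0.0274
[0.5844 0.1179 0.16  ] eye frame 0.0502 0.032
203 [-0.0002967  -0.03084844] [0.03486352 0.03458247] [0.00019411 0.00375863 0.00697288]
t 0.1 ee [ 0.1635 -0.6545  0.2213] F [-0.9  -0.41  0.06] w 1.002 j [-1.04  0.36  0.01 -0.   -1.22 -0.29]
turn(tool axes)/10deg [ 0.008 -0.002  1.912] shift after turn/4cm [-6.268 12.594  0.783]
```

Request:
drive_tool(
  increments="0 0 0.96 0 0 0 1;0 0 0.96 0 0 0 0.6;0 0 0 -0.48 0.96 0 0.6;0 0 0 -0.48 0.96 0 0.6;0 0 0 -0.48 0.96 0 0.6;0 0 0 -0.48 0.96 0 0.6;0 0 0 -0.48 0.96 0 0.6;0 0 0 -0.48 0.96 0 0.6",
)

```text
time_s: 1.1
ee_pos: [0.2995, -0.4344, 0.2219]
orientation: [-0.142, -3.138, -0.001]
contact_force: [0.4, -0.2, -1.1]
width: 0.599
grasp_force: 0.0
```

Request:
drive_tool(
  increments="0 0 0 -0.48 0.96 0 0.6;0 0 0 -0.48 0.96 0 0.6;0 0 0 -0.48 0.96 0 0.6;0 0 0 -0.48 0.96 0 0.6;0 0 0 -0.48 0.96 0 0.6;0 0 0 -0.48 0.96 0 0.6;0 0 0 -0.48 0.96 0.4 0.6;0 0 0 0 0 0 0.6",
)

```text
time_s: 2.1
ee_pos: [0.4575, -0.1781, 0.2049]
orientation: [-0.137, -3.136, -0.001]
contact_force: [-1.2, -0.7, -0.3]
width: 0.596
grasp_force: 0.0
```

Run:
```python
from h import *
goto((.458,-.175,.100),174.9)
c,W,K,V=cam("scene"); cv2.imwrite("pics/a.png",cv2.resize(c[90:220,210:370],(800,600),interpolation=2)[...,::-1][:, :])
```

```text
t 2.1 ee [ 0.4575 -0.1781  0.2049] F [-1.18 -0.71 -0.31] w 0.596 j [ 0.03  0.07 -0.41 -0.   -1.1  -1.69]
turn(tool axes)/10deg [ 0.002 -0.012  0.009] shift after turn/4cm [-0.006  0.079  2.621]
```

View pics/a.png

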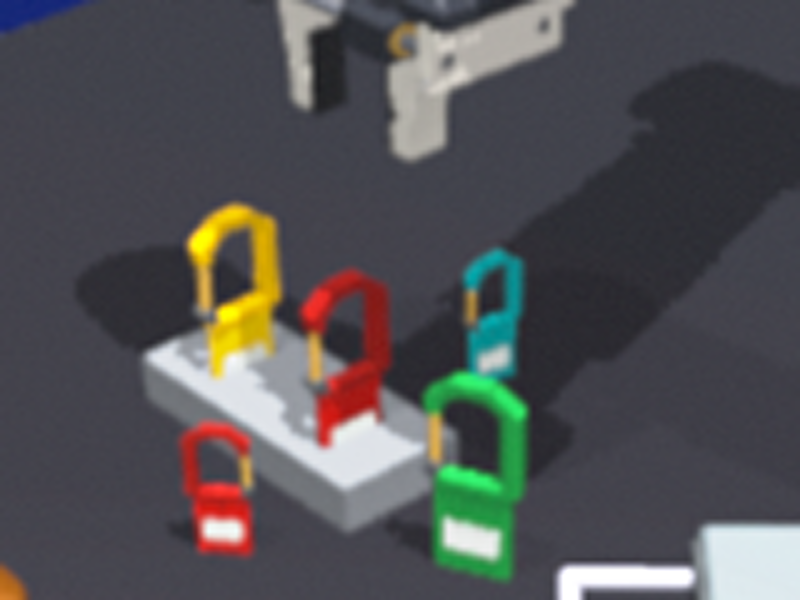

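The picture shows the open gripper above the rack, with the red hook at (345,330) under it and the spine on the right at (375,330). I'm going down to grasp it.

Request:
drive_tool(
  increments="0 0 0 0 0.08 0.6 0.6;0 0 0 0 0 0.7 0.6;0 0 0 0 0 0.7 0.6;0 0 0 0 0 0.4 0.6;0 0 0 0 0 0.22 0.6;0 0 0 0 0 0 0.6;0 0 0 0 0 0 0;0 0 0 0 0 0 0",
)

```text
time_s: 3.15
ee_pos: [0.4579, -0.1771, 0.1021]
orientation: [0.142, 3.137, 0.0]
contact_force: [-0.7, 0.4, -0.6]
width: 0.435
grasp_force: 0.0
```

Request:
drive_tool(
  increments="0 0 0 0 0 0 0;0 0 0 0 0 0 0;0 0 0 0 0 0 0",
)

```text
time_s: 3.52
ee_pos: [0.4575, -0.1769, 0.1014]
orientation: [0.142, 3.138, 0.0]
contact_force: [0.7, 0.5, -0.3]
width: 0.111
grasp_force: 30.0
```

Gripped: opening 9.8 mm with no side load. Lifting.

Request:
drive_tool(
  increments="0 0 0 0 0 -0.3 0;0 0 0 0 0 -0.5 0;0 0 0 0 0 -0.6 0;0 0 0 0 0 -0.7 0;0 0 0 0 0 -0.7 0;0 0 0 0 0 -0.2 0;0 0 0 0 0 0 0",
)

```text
time_s: 4.4
ee_pos: [0.4574, -0.1769, 0.2215]
orientation: [0.142, 3.138, 0.001]
contact_force: [-0.4, 0.0, -2.4]
width: 0.108
grasp_force: 29.9
```

Run:
```python
from h import *
B=NOM+EX*.0037+EY*.0015
goto(B-EX*.070+[0,0,.0055],132.2+180)
c,W,K,V=cam("scene"); cv2.imwrite("pics/b.png",cv2.resize(c[40:220,210:370],(533,600),interpolation=2)[...,::-1])
```

```text
t 4.4 ee [ 0.4574 -0.1769  0.2215] F [-0.37  0.02 -2.4 ] w 0.108 j [ 0.03  0.05 -0.38 -0.   -1.13 -1.69]
turn(tool axes)/10deg [-3.0000e-03  4.0000e-03 -1.3738e+01] shift after turn/4cm [-0.414 -8.065  1.4  ]
```

View pics/b.png

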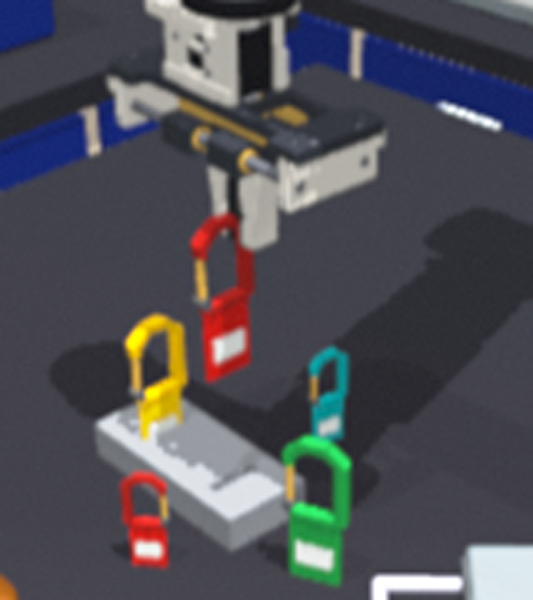

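The tag hangs upright in the fingers at (230,300), and the yellow one is undisturbed. Next I turn it to the eye's heading.

Request:
drive_tool(
  increments="0 0 -0.98 0 0 0 0;0 0 -0.98 0 0 0 0;0 0 -0.98 0 0 0 0;0 0 -0.98 0 0 0 0;0 0 -0.98 0 0 0 0;0 0 -0.98 0 0 0 0;0 0 -0.98 0 0 0 0",
)

```text
time_s: 5.32
ee_pos: [0.4567, -0.1769, 0.2199]
orientation: [1.658, -2.666, -0.003]
contact_force: [-0.4, -0.2, -1.4]
width: 0.109
grasp_force: 29.9
```

Request:
drive_tool(
  increments="0 0 -0.98 0 0 0 0;0 0 -0.98 0 0 0 0;0 0 -0.98 0 0 0 0;0 0 -0.98 0 0 0 0;0 0 -0.98 0 0 0 0;0 0 -0.98 0 0 0 0;0 0 -0.98 0 0 0 0;0 0 0 0 0 0 0",
)

```text
time_s: 6.32
ee_pos: [0.4569, -0.1769, 0.2202]
orientation: [2.869, -1.279, -0.003]
contact_force: [-0.3, -0.8, -1.2]
width: 0.109
grasp_force: 29.9
```

Request:
drive_tool(
  increments="0 0 0 -0.06 -0.8 0 0;0 0 0 -0.06 -0.9 0 0;0 0 0 -0.06 -0.9 0 0;0 0 0 -0.06 -0.9 0 0;0 0 0 -0.06 -0.9 0 0;0 0 0 -0.06 -0.9 0 0;0 0 0 -0.05 -0.9 0 0;0 0 0 0 -0.9 0 0",
)

```text
time_s: 7.32
ee_pos: [0.6578, 0.0262, 0.2202]
orientation: [2.866, -1.283, -0.002]
contact_force: [0.5, 0.5, -1.0]
width: 0.107
grasp_force: 29.9
```

Request:
drive_tool(
  increments="0 0 0 0 -0.6 0 0;0 0 0 0 -0.3 0.1 0;0 0 0 0 0 0.4 0;0 0 0 0 0 0.5 0;0 0 0 0 0 0.3 0;0 0 0 0 0 0 0;0 0 0 0 0 0 0;0 0 0 0 0 0 0",
)

```text
time_s: 8.32
ee_pos: [0.6846, 0.0494, 0.1703]
orientation: [-2.869, 1.277, -0.002]
contact_force: [-0.6, 0.2, -1.7]
width: 0.109
grasp_force: 29.9
```

Run:
```python
from h import *
B=NOM+EX*.0037+EY*.0015
goto(B-EX*.047+[0,0,.0065],132.2+180)
c,W,K,V=cam("scene"); c2,W2,K2,V2=cam("top")
print(bot.get_state()["contact_force"])
cv2.imwrite("pics/c.png",np.hstack([cv2.resize(c[150:290,260:400],(400,400),interpolation=2),cv2.resize(c2[110:210,220:320],(400,400),interpolation=2)])[...,::-1])
```

```text
t 8.32 ee [0.6846 0.0494 0.1703] F [-0.63  0.18 -1.67] w 0.109 j [ 0.36  0.41 -0.03  0.   -1.13  0.38]
turn(tool axes)/10deg [-0.007 -0.004 -0.018] shift after turn/4cm [-0.613 -0.057  0.095]
[-0.78350166 -0.03891948 -1.27276182]
```

View pics/c.png

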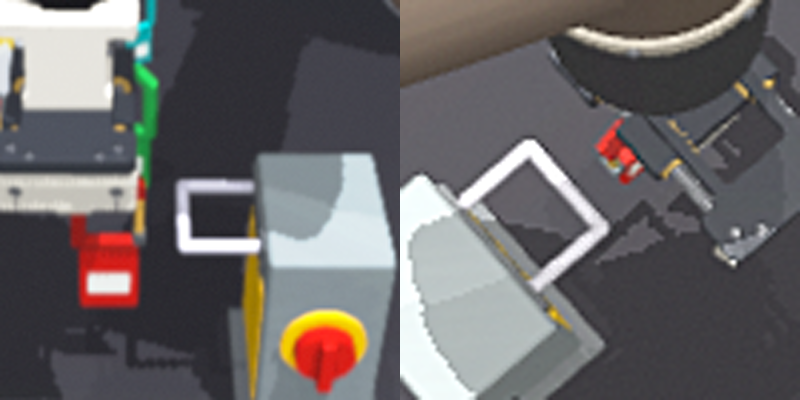

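The hook faces the bar, gate towards it: hook at (110,230) on the left, and at (620,150) against bar (570,185) on the right. I'm closing in slowly.

Request:
drive_tool(
  increments="0 0 0 -0.1 -0.06 0.09 0;0 0 0 -0.15 0 0 0;0 0 0 -0.1 0 0 0;0 0 0 -0.05 0 0 0;0 0 0 -0.05 0 0 0;0 0 0 0 0 0 0",
)

```text
time_s: 9.18
ee_pos: [0.6739, 0.0645, 0.1659]
orientation: [-2.87, 1.277, -0.0]
contact_force: [0.3, -0.5, -1.1]
width: 0.112
grasp_force: 29.9
```

Request:
drive_tool(
  increments="0 0 0 -0.05 0 0 0;0 0 0 0 0 0 0;0 0 0 0 0 0 0",
)

```text
time_s: 9.55
ee_pos: [0.6726, 0.0658, 0.1657]
orientation: [2.87, -1.277, -0.0]
contact_force: [-0.6, 0.4, -1.9]
width: 0.108
grasp_force: 29.9
```

Request:
drive_tool(
  increments="0 0 0 -0.04 0 0 0;0 0 0 0 0 0 0;0 0 0 0 0 0 0",
)

```text
time_s: 9.93
ee_pos: [0.6715, 0.067, 0.1658]
orientation: [2.87, -1.277, 0.0]
contact_force: [0.4, -0.4, -1.6]
width: 0.107
grasp_force: 29.9
```

Request:
drive_tool(
  increments="0 0 0 -0.04 0 0 0;0 0 0 0 0 0 0;0 0 0 0 0 0 0",
)

```text
time_s: 10.3
ee_pos: [0.6705, 0.0681, 0.1658]
orientation: [2.87, -1.277, 0.0]
contact_force: [1.7, -2.0, -1.0]
width: 0.11
grasp_force: 29.9
```

Contact at about 2.6 N. Now I press the gate in steadily, about 15.5 mm further.

Request:
drive_tool(
  increments="0 0 0 -0.05 0 0 0;0 0 0 -0.05 0 0 0;0 0 0 -0.05 0 0 0;0 0 0 -0.05 0 0 0;0 0 0 0 0 0 0;0 0 0 0 0 0 0",
)

```text
time_s: 11.05
ee_pos: [0.6652, 0.0742, 0.1658]
orientation: [-2.87, 1.277, -0.0]
contact_force: [2.1, -3.4, -1.1]
width: 0.109
grasp_force: 29.9
```

Request:
drive_tool(
  increments="0 0 0 -0.04 0 0 0;0 0 0 -0.04 0 0 0;0 0 0 -0.04 0 0 0;0 0 0 0 0 0 0;0 0 0 0 0 0 0",
)

```text
time_s: 11.68
ee_pos: [0.6617, 0.0778, 0.1656]
orientation: [2.87, -1.277, -0.0]
contact_force: [3.0, -2.1, -2.3]
width: 0.112
grasp_force: 29.9
```

Run:
```python
from h import *
for i in range(3):
    s=bot.get_state(); print(s["ee_pos"].round(4),s["ee_pos"]@EX,s["contact_force"]@EX,s["contact_force"][2]); optics.read_camera("top")
```

```text
[0.6617 0.0778 0.1656] -0.38704492499089294 -3.585068962842109 -2.3268924304416516
[0.6617 0.0778 0.1656] -0.38706353046294073 -5.385879692209687 -2.127149064489909
[0.6617 0.0778 0.1655] -0.38706365233129697 -3.3183233789845517 -2.759534204758701
```

Request:
drive_tool(
  increments="0 0 0 -0.03 0 0 0;0 0 0 -0.015 0 0 0;0 0 0 0 0 0 0",
)

```text
time_s: 12.2
ee_pos: [0.6607, 0.0791, 0.1658]
orientation: [-2.87, 1.277, -0.0]
contact_force: [3.1, -3.0, -1.9]
width: 0.107
grasp_force: 29.9
```

Request:
drive_tool(
  increments="0 0 0 -0.02 0 0 0;0 0 0 0 0 0 0;0 0 0 0 0 0 0",
)

```text
time_s: 12.58
ee_pos: [0.6601, 0.0797, 0.1657]
orientation: [2.87, -1.277, -0.0]
contact_force: [3.3, -2.7, -1.7]
width: 0.113
grasp_force: 29.9
```

About 16.4 mm past first touch. Now I lower the hook gently and watch for the nose landing on the bar.

Request:
drive_tool(
  increments="0 0 0 0 0 0.05 0;0 0 0 0 0 0.05 0;0 0 0 0 0 0 0",
)

```text
time_s: 12.95
ee_pos: [0.6595, 0.0799, 0.1609]
orientation: [2.87, -1.277, -0.002]
contact_force: [2.7, -0.7, -4.3]
width: 0.109
grasp_force: 29.9
```

Request:
drive_tool(
  increments="0 0 0 0 0 0.04 0;0 0 0 0 0 0.03 0;0 0 0 0 0 0 0",
)

```text
time_s: 13.32
ee_pos: [0.6596, 0.0798, 0.1584]
orientation: [2.87, -1.277, -0.002]
contact_force: [1.1, -0.6, -6.5]
width: 0.109
grasp_force: 29.9
```

Request:
drive_tool(
  increments="0 0 0 0 0 0.03 0;0 0 0 0 0 0.03 0;0 0 0 0 0 0 0",
)

```text
time_s: 13.7
ee_pos: [0.6601, 0.0799, 0.1568]
orientation: [-2.87, 1.277, 0.0]
contact_force: [0.3, -0.2, -0.8]
width: 0.106
grasp_force: 29.9
```

The side force vanished after a brief downward pull, so the gate has snapped. Next I centre the bar under the crown, then lower.

Request:
drive_tool(
  increments="0 0 0 -0.05 0 0 0;0 0 0 -0.1 0 0 0;0 0 0 -0.1 0 0 0;0 0 0 -0.02 0 0.05 0;0 0 0 0 0 0.1 0;0 0 0 0 0 0 0",
)

```text
time_s: 14.45
ee_pos: [0.6526, 0.0876, 0.1499]
orientation: [2.87, -1.277, -0.001]
contact_force: [0.1, -0.2, -1.8]
width: 0.112
grasp_force: 29.9
```

Run:
```python
from h import *
c,W,K,V=cam("scene"); s=bot.get_state(); print(s["ee_pos"].round(4),s["ee_pos"]@EX,s["contact_force"].round(2))
cv2.imwrite("pics/d.png",cv2.resize(c[160:290,270:400],(600,600),interpolation=2)[...,::-1])
```

```text
[0.6528 0.0876 0.1502] -0.3737664828302726 [ 0.97  0.4  -1.57]
```

View pics/d.png

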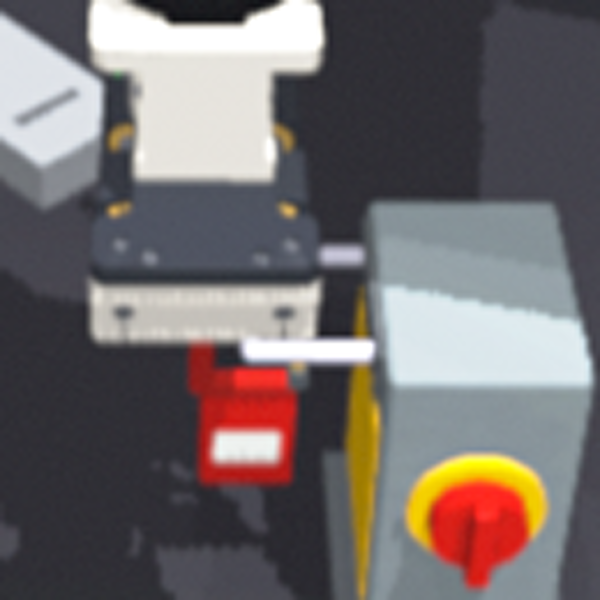

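The bar's near corner (245,350) lies between the spine (200,365) and the gate (297,375), so the bar is inside the hook. Lowering until the crown bears.

Request:
drive_tool(
  increments="0 0 0 0 0 0.06 0;0 0 0 0 0 0.04 0;0 0 0 0 0 0 0;0 0 0 0 0 0 0",
)

```text
time_s: 15.0
ee_pos: [0.6529, 0.0877, 0.1466]
orientation: [2.87, -1.277, 0.0]
contact_force: [-0.9, 0.6, -1.7]
width: 0.111
grasp_force: 29.9
```

Request:
drive_tool(
  increments="0 0 0 0 0 0.025 0;0 0 0 0 0 0 0;0 0 0 0 0 0 0",
)

```text
time_s: 15.38
ee_pos: [0.6529, 0.0877, 0.1456]
orientation: [-2.87, 1.277, 0.0]
contact_force: [-0.2, -0.5, -1.3]
width: 0.109
grasp_force: 29.9
```

Request:
drive_tool(
  increments="0 0 0 0 0 0.025 0;0 0 0 0 0 0 0;0 0 0 0 0 0 0",
)

```text
time_s: 15.75
ee_pos: [0.6529, 0.0877, 0.1446]
orientation: [2.87, -1.277, 0.0]
contact_force: [0.6, -0.5, -2.8]
width: 0.107
grasp_force: 29.9
```

Request:
drive_tool(
  increments="0 0 0 0 0 0.02 0;0 0 0 0 0 0 0;0 0 0 0 0 0 0",
)

```text
time_s: 16.12
ee_pos: [0.653, 0.0877, 0.1439]
orientation: [-2.87, 1.277, -0.0]
contact_force: [-0.4, -0.2, 0.9]
width: 0.109
grasp_force: 29.9
```

Request:
drive_tool(
  increments="0 0 0 0 0 0.02 0;0 0 0 0 0 0 0;0 0 0 0 0 0 0",
)

```text
time_s: 16.5
ee_pos: [0.6531, 0.0878, 0.1436]
orientation: [-2.87, 1.277, -0.001]
contact_force: [-2.7, 0.2, 5.3]
width: 0.106
grasp_force: 29.9
```

Bearing on the bar. I ease off slightly, open, and let it settle.

Request:
drive_tool(
  increments="0 0 0 0 0 -0.015 0;0 0 0 0 0 0 0;0 0 0 0 0 0 0.16;0 0 0 0 0 0 0.25;0 0 0 0 0 0 0.35;0 0 0 0 0 0 0.45;0 0 0 0 0 0 0.45;0 0 0 0 0 0 0.45",
)

```text
time_s: 17.5
ee_pos: [0.6529, 0.0877, 0.1436]
orientation: [-2.87, 1.277, -0.0]
contact_force: [-0.1, -0.1, 0.1]
width: 0.448
grasp_force: 0.0
```

Request:
drive_tool(
  increments="0 0 0 0 0 0 0.45;0 0 0 0 0 0 0.45;0 0 0 0 0 -0.1 0.45;0 0 0 0 0 -0.3 0.45;0 0 0 0 0 -0.5 0.45;0 0 0 0 0 -0.7 0.45;0 0 0 0 0 -0.8 0.45;0 0 0 0 0 -0.8 0.45",
)

```text
time_s: 18.5
ee_pos: [0.6529, 0.0876, 0.2737]
orientation: [-2.87, 1.277, -0.001]
contact_force: [0.4, 0.5, -0.1]
width: 0.453
grasp_force: 0.0
```

Request:
drive_tool(
  increments="0 0 0 0.6 0 -0.5 0.45;0 0 0 0.9 0 0 0.45;0 0 0 0.9 0 0 0.45;0 0 0 0.5 0 0 0.45;0 0 0 0 0 0 0.45;0 0 0 0 0 0 0.45",
)

```text
time_s: 19.25
ee_pos: [0.7303, 0.0019, 0.2918]
orientation: [-2.87, 1.277, 0.0]
contact_force: [-0.2, 0.4, 0.6]
width: 0.445
grasp_force: 0.0
```

Run:
```python
from h import *
c,W,K,V=cam("scene"); c2,_,_,_=cam("top"); s=bot.get_state(); print(s["time_s"],s["ee_pos"].round(4),s["contact_force"].round(2))
cv2.imwrite("pics/e.png",np.hstack([cv2.resize(c[160:290,270:400],(400,400),interpolation=2),cv2.resize(c2[110:210,220:320],(400,400),interpolation=2)])[...,::-1])
```

```text
19.35 [0.7302 0.0023 0.2921] [-0.16 -0.52  0.8 ]
```

View pics/e.png

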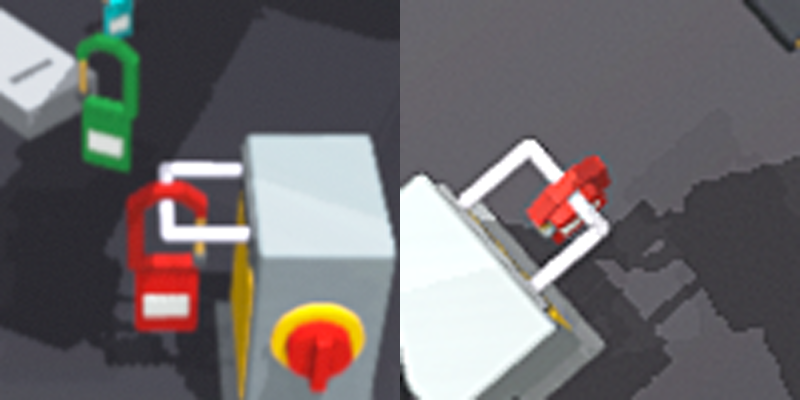

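The tag hangs upright from the bar (left: hook at (165,215), gate shut at (200,235); right: hook at (570,195) on the bar). I let it settle, then hand in.

Request:
drive_tool(
  increments="0 0 0 0 0 0 0.45;0 0 0 0 0 0 0.45;0 0 0 0 0 0 0.45;0 0 0 0 0 0 0.45;0 0 0 0 0 0 0.45;0 0 0 0 0 0 0.45;0 0 0 0 0 0 0.45;0 0 0 0 0 0 0.45",
)

```text
time_s: 20.35
ee_pos: [0.7306, 0.0015, 0.2915]
orientation: [2.87, -1.277, -0.0]
contact_force: [0.7, -0.0, 1.2]
width: 0.453
grasp_force: 0.0
```

Request:
drive_tool(
  increments="0 0 0 0 0 0 0.45;0 0 0 0 0 0 0.45;0 0 0 0 0 0 0.45;0 0 0 0 0 0 0.45;0 0 0 0 0 0 0.45;0 0 0 0 0 0 0.45;0 0 0 0 0 0 0.45;0 0 0 0 0 0 0.45",
)

```text
time_s: 21.35
ee_pos: [0.7306, 0.0015, 0.2915]
orientation: [-2.87, 1.277, 0.0]
contact_force: [0.5, -0.2, -0.5]
width: 0.449
grasp_force: 0.0
```

Run:
```python
from h import *
def f():
    c,W,_,_=cam("scene"); c=c.astype(int); q=W-NOM; m=(c[...,0]>110)&(c[...,1]<70)&(c[...,2]<70)&(q@EX<.03)&(abs(q@EY)<.06)&(abs(q@EX)<.06); return q[m].mean(0)
print(f().round(4),f().round(4),f().round(4)); print(bot.close_job())
```

```text
[-0.0011 -0.0005 -0.0474] [-0.001  -0.0005 -0.0471] [-0.001  -0.0005 -0.0471]
the job is handed in; nothing more can be done
None
```

The red tag hangs still and upright from the isolator's eye with its gate shut and the gripper clear, and the job was handed in at about 21.5 s of the 56 s allowed; the hand-in returned no verdict.

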